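# Pack the wood sample case and snap its lid shut

### The job

Pack the sample case for the customer: take out the pincers that were left in it and lay them on the bench beside it, then lay every wood sample block from the sorting tray flat in the case. When all are in, swing the lid down and press its front edge until the catch snaps and the lid is fully shut, leaving the other things on the bench where they are.

Things in the scene. Friction and masses are not known exactly. Their poses are not given: they have to be found in the camera images.
- case: shallow wooden sample case standing fixed on the bench at the right, 252 (x) x 190 (y) mm outside, undivided inside 238 x 176 mm, walls 7 mm thick, rim 48 mm high, floor 6 mm thick; origin at the centre of its underside. Its hinge runs along x on its -y side; the catch is in the middle of its +y side (a sprung ball that stands 3 mm out of the inner face near the rim).
- lid (a joint): lid angle in rad: 0 shut, 2.0 fully open (leaning back, to the -y side); starts 1.75 to 1.95. The stiff hinge holds the lid where it is left (0.5 to 4 N at the free edge moves it). Swung down it stops at about 0.07 on the ball catch, 12 mm open at the front; a downward push of about 13 N at the middle of the front edge takes it past the catch, and it snaps to 0 and stays.
- lid_hinge (a point): middle of the hinge axis, at rim height (48 mm). Its frame turns with the lid: x along the hinge, y from hinge to free edge, z out of the outer face (up when shut). The lid is a board 252 mm (x) by y = 1 to 195 mm, 10 mm thick (z 0.5 to 10.5 mm), with a brass tab 50 mm wide out to y = 205 mm, and a small brass striker under it at y = 175 mm that reaches 20 mm below the hinge plane.
- lid_press (a point): point on the lid's outer face right over the catch, 178 mm from the hinge axis, 17 mm inside the free edge: the place to press; when the lid is shut it is 58.5 mm above the bench
- tray: low plywood sorting tray fixed on the bench at the left, 257 (x) x 300 (y) x 34 mm high, its floor 14 mm above the bench, walls 6 mm thick, 2 compartments along x by 3 along y, each about 119 x 92 mm; compartment centres at x = -62 and +62, y = -98, 0 and +98 mm; origin at the centre of its underside
- big_a: larger brown wood sample block, one of two of this size, 55 (x) x 70 (y) x 18 (z) mm, solid, about 50 g, with a few yellow paint spots; origin at the centre of its underside. It starts lying flat in its own compartment of the tray, its long side roughly along the tray's y axis; it may be absent
- big_b: larger brown wood sample block, one of two of this size, 55 (x) x 70 (y) x 18 (z) mm, solid, about 50 g, with a few yellow paint spots; origin at the centre of its underside. It starts lying flat in its own compartment of the tray, its long side roughly along the tray's y axis; it may be absent
- small_a: smaller brown wood sample block, one of three of this size, 40 (x) x 60 (y) x 18 (z) mm, solid, about 40 g; origin at the centre of its underside. It starts lying flat in its own compartment of the tray, its long side roughly along the tray's y axis; it may be absent
- small_b: smaller brown wood sample block, one of three of this size, 40 (x) x 60 (y) x 18 (z) mm, solid, about 40 g; origin at the centre of its underside. It starts lying flat in its own compartment of the tray, its long side roughly along the tray's y axis; it may be absent
- small_c: smaller brown wood sample block, one of three of this size, 40 (x) x 60 (y) x 18 (z) mm, solid, about 40 g; origin at the centre of its underside. It starts lying flat in its own compartment of the tray, its long side roughly along the tray's y axis; it may be absent
- pincers: old steel pincers lying flat, 52 (x, over the handle ends) x 148 (y) x 15 mm, 0.2 kg; origin at the centre of the underside; the handles point to +y, the jaws to -y; at the balance point, 5 to 10 mm from the origin towards the jaws, they are about 28 mm wide (x) and 12 mm high: grip there. They start lying on the floor of the case.
- bowl: small bowl, 69 mm across and 34 mm high, a bystander behind the work; origin at the centre of its underside
- tin: round black tin, 79 mm across, 35 mm high, a bystander; origin at the centre of its underside
- pot: closed pigment pot, 63 mm across, 72 mm high, a bystander; origin at the centre of its underside
- clamp: small wooden hand-screw clamp lying flat, 172 (x) x 120 (y) x 20 mm, a bystander to the right of the case; origin at the centre of its underside
Things that resemble listed ones, but are neither listed nor needed, are in the scene too. What is shaped like the small_a but pink or white is not meant.

How it is judged (in metres and radians):
On the way, in this order (a step that is already met when the one before it is completed fails the run):
1. with the lid still open, the pincers lie on the bench outside the case and every sample block that is present lies flat in the case (x of big_a in the frame of case between -0.108 and 0.108 m and y of big_a in the frame of case between -0.082 and 0.082 m and z of big_a in the frame of case between 0 and 0.03 m and angle between the z axis of each of big_a, big_b, small_a, small_b, small_c, pincers and the z axis of case, either way round below 0.15 rad and x of big_b in the frame of case between -0.108 and 0.108 m and y of big_b in the frame of case between -0.082 and 0.082 m and z of big_b in the frame of case between 0 and 0.03 m and x of small_a in the frame of case between -0.108 and 0.108 m and y of small_a in the frame of case between -0.082 and 0.082 m and z of small_a in the frame of case between 0 and 0.03 m and x of small_b in the frame of case between -0.108 and 0.108 m and y of small_b in the frame of case between -0.082 and 0.082 m and z of small_b in the frame of case between 0 and 0.03 m and x of small_c in the frame of case between -0.108 and 0.108 m and y of small_c in the frame of case between -0.082 and 0.082 m and z of small_c in the frame of case between 0 and 0.03 m and height (world z) of pincers below 0.02 m and (x of pincers in the frame of case above 0.16 m or x of pincers in the frame of case below -0.16 m or y of pincers in the frame of case above 0.125 m or y of pincers in the frame of case below -0.125 m) and value of joint lid above 0.4 rad), for 0.2 s.
2. the lid is pressed past its catch and fully shut (value of joint lid below 0.02 rad), for 0.2 s.
At the end, for the whole second after the job is handed in: the lid is snapped shut (within 0.02 rad), every sample block present lies flat (within 0.15 rad, either face up) inside the case, and the pincers lie flat on the bench outside the case (origin more than 125 mm to the side or 160 mm to the end from the case's centre); all at rest (x of big_a in the frame of case between -0.108 and 0.108 m and y of big_a in the frame of case between -0.082 and 0.082 m and z of big_a in the frame of case between 0 and 0.03 m and angle between the z axis of each of big_a, big_b, small_a, small_b, small_c, pincers and the z axis of case, either way round below 0.15 rad and x of big_b in the frame of case between -0.108 and 0.108 m and y of big_b in the frame of case between -0.082 and 0.082 m and z of big_b in the frame of case between 0 and 0.03 m and x of small_a in the frame of case between -0.108 and 0.108 m and y of small_a in the frame of case between -0.082 and 0.082 m and z of small_a in the frame of case between 0 and 0.03 m and x of small_b in the frame of case between -0.108 and 0.108 m and y of small_b in the frame of case between -0.082 and 0.082 m and z of small_b in the frame of case between 0 and 0.03 m and x of small_c in the frame of case between -0.108 and 0.108 m and y of small_c in the frame of case between -0.082 and 0.082 m and z of small_c in the frame of case between 0 and 0.03 m and height (world z) of pincers below 0.02 m and (x of pincers in the frame of case above 0.16 m or x of pincers in the frame of case below -0.16 m or y of pincers in the frame of case above 0.125 m or y of pincers in the frame of case below -0.125 m) and value of joint lid below 0.02 rad and linear speed of each of big_a, big_b, small_a, small_b, small_c, pincers below 0.02 m/s); the robot touches nothing.
It fails at once if a bystander (bowl, tin, pigment pot or clamp) is moved more than 30 mm (distance of any of bowl, tin, pot, clamp from where it was at the start of the episode above 0.03 m).
Of big_a, big_b, small_a, small_b, small_c only 3 to 5 are there at a start; the rules pass over those that are not, and their reading is None.
At some moment in a run one of big_a, big_b, small_a, small_b, small_c, pincers may be knocked a few centimetres aside while the robot is not near it.
Once in a run the grip may slacken for a moment while it holds something.
It also fails if it takes over 210 s, if anything falls off the work surface, if the arm or the gripper's body presses on something with over 40 N, if the wrist force passes 120 N, or if a joint passes its speed limit or range.

### The arm

A 6-joint arm with a two-finger parallel gripper is mounted at the origin on a cart in front of the work surface, level with it; the furniture and walls round the work are solid. World frame = base frame: x ahead of the robot, y to its left, z up, the work surface at z = 0. Lengths are in m, angles in degrees, forces in N, time in s.
With the tool pointing down it reaches from about 0.4 to 0.925 m from the base axis. Payload 3.4 kg.
Tool frame: the origin (TCP) lies midway between the tips of the shut fingers; the grasp point (between the pads) lies 19 mm behind it (env.pinch_z is the z of the grasp point in the tool frame, in m); z points along the fingers, y is the line along which they close (so a half turn about z gives the same grasp; the last joint's range is limited). The gripper opens to 85 mm and grips with 20 to 120 N. Pads are 22 mm wide; open, the fingers measure 114 mm over their backs; the gripper's body (76 mm by 85 mm) begins 54 mm behind the grasp point. The pads swing forward as they close: fully open they stand 13 mm farther back than shut.
Start: joints at [72.336, 17.578, 86.31, -0, 76.112, -4.211], TCP at [0.134, 0.559, 0.231] pointing down, gripper open.
Joint ranges: [-179.03, 179.03], [-60, 130.46], [8.19, 133.38], [-81.62, 261.62], [5.75, 156.47], [-153.77, 153.77]. Speed limits (degrees/s): [147.25, 147.25, 180, 180, 180, 180].

### API

Orientations are given as [roll, pitch, yaw] about the fixed x, y, z axes, in that order (R = Rz(yaw) Ry(pitch) Rx(roll)).
In Python, from workcell import env gives the robot as it stands.
- The arm moves only by the shell command python3 -m pendant 'ROWS' [FORCE]. ROWS is JSON, a list of rows, each a list of 5 numbers: the shift along the world's x, y, z in m, then the turn about the world's z in degrees, then the closure in counts, from 0 (fully open) to 255 (shut). A call has 1 to 5 rows; each row shifts and turns the commanded pose from where the row before left it; what a row does not reach is not made up. A row lasts 1/8 s, in which the tool goes at most 62.5 mm and 10.7 degrees, less where a joint would pass 70% of its speed; a pose out of reach is approached as far as the arm can. A call is refused whole if a number of a shift passes 0.0625 or a number of a turn 10.7, either way. A call with a gripper value outside its range is refused whole. The fingers move at their own pace and stop on an object; FORCE is the grip in N (left out, the last holds). Time passes only in rows, so rows that do not move let the fingers close. It gives the time, the measured TCP pose, the force, the opening and the grip force at its end, in the units of the state.
- env.state(): the state, without advancing time (a new reading comes with each control period).
- env.grab_frame(name): name is "scene" or "top" or "wrist"; returns a dict with "img" (400x640x3 uint8, red, green, blue), "range_z" (400x640 float32, m along the optical axis (not along the pixel's ray), 0 where there is no reading), "fx", "fy", "cx", "cy" (pixels), "k1" (the pictures are not rectified: a ray, as slopes to the right and down, at radius r is drawn at 1 + k1 r^2 times it, then the intrinsics apply), "extrinsics" (4x4, takes a point from camera to world coordinates). Camera axes: x right, y down, z forward; pixel columns grow to the right and rows downward; lengths in m; the calibration is good to about 2 mm. A picture is of the moment at which its call begins.
- env.job_done(): hands the job in; it is judged then, once.
The state is a dict: "time_s": time; "joint_positions": joint angles; "joint_vel": joint speeds; "tau": joint torques, N m; "tcp_pos": TCP position; "tcp_rot": TCP orientation; "ft_force": force on the tool from outside, world axes, zero at the start; "wrist_torque": the same for the moment, N m; "opening": opening from 0.0 (shut) to 1.0 (fully open); "grip_force": force on a finger pad.
Only numpy, scipy, OpenCV 4.12 (cv2) and the standard library are available. Lean on these libraries where they do the work, as an engineer would, in place of code of your own. Each camera call takes 0.05 s, during which the arm holds its last target. There are 200 camera calls.

## Working session

There is one attempt and no reset: what is moved stays moved. The work goes in short steps, Python scripts to look and compute and a shell command to move; the robot and the scene stay as the last step left them, time stands still between calls to the robot, and variables do not carry over. Pictures are saved under pics/ and viewed, at most 14 in all, crops included, and the job is handed in when it is done.

```bash
mkdir -p pics; cat > h.py <<'E'
import numpy as np, cv2
from workcell import env
def grab(n,name=None):
    f=env.grab_frame(n)
    if name: cv2.imwrite('pics/'+name+'.png',f['img'][:,:,::-1])
    return f
def ray(f,u,v):
    x=(u-f['cx'])/f['fx'];y=(v-f['cy'])/f['fy'];k=f['k1'];a,b=x,y
    for _ in range(20):
        r=a*a+b*b;a,b=x/(1+k*r),y/(1+k*r)
    E=np.array(f['extrinsics']);return E[:3,3],E[:3,:3]@np.array([a,b,1.])
def onz(f,u,v,z):
    o,d=ray(f,u,v);return o+d*(z-o[2])/d[2]
def pt(f,u,v):
    o,d=ray(f,u,v);return o+d*float(f['range_z'][int(v),int(u)])
E
python3 - <<'E'
from h import *
import pickle
for n in('top','scene'):
    f=grab(n,n+'1');pickle.dump(f,open(n+'1.pkl','wb'))
    print(n,f['k1'],f['fx'],np.round(f['extrinsics'],3).tolist())
s=env.state();print({k:np.round(v,3).tolist() for k,v in s.items()},env.pinch_z)
E
```

```text
top 0.03078897716084135 401.75942426727033 [[-0.089, -0.945, 0.315, 0.097], [-0.996, 0.085, -0.026, 0.052], [-0.003, -0.316, -0.949, 1.645], [0.0, 0.0, 0.0, 1.0]]
scene 0.016331981281174097 418.6263980329888 [[-0.777, -0.336, 0.532, -0.3], [-0.629, 0.385, -0.676, 1.171], [0.022, -0.86, -0.51, 0.938], [0.0, 0.0, 0.0, 1.0]]
{'time_s': 0.1, 'joint_positions': [72.336, 17.618, 86.377, -0.001, 76.112, -4.212], 'joint_vel': [-0.073, -0.059, -0.109, 0.029, -0.059, -0.12], 'tau': [0.001, -45.853, -25.261, -0.0, 0.005, 0.0], 'tcp_pos': [0.134, 0.559, 0.23], 'tcp_rot': [-179.894, -0.007, 166.548], 'ft_force': [-0.211, 0.164, 1.62], 'wrist_torque': [-0.026, 0.048, -0.034], 'grip_force': 0.0, 'opening': 1.002} -0.0187
```

View pics/top1.png

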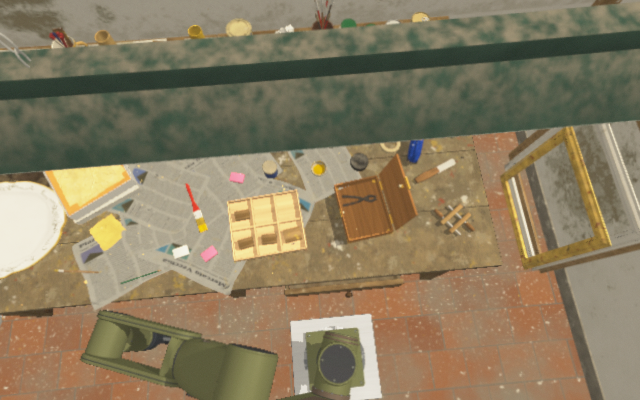

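View pics/scene1.png

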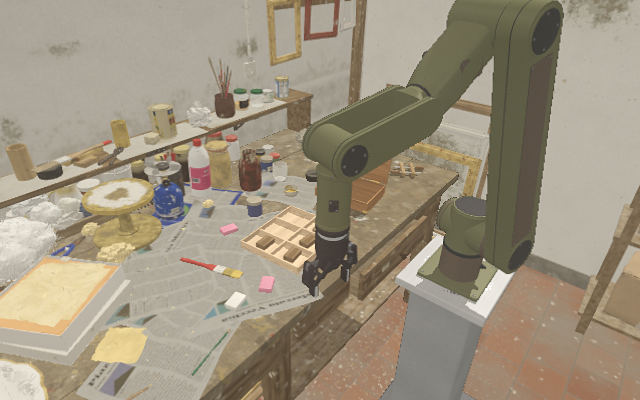

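```bash
python3 - <<'E'
from h import *
a=cv2.imread('pics/top1.png')[140:275,220:480]
cv2.imwrite('pics/c1.png',cv2.resize(a,None,fx=3,fy=3,interpolation=cv2.INTER_CUBIC))
E
```

```text
(no output)
```

View pics/c1.png

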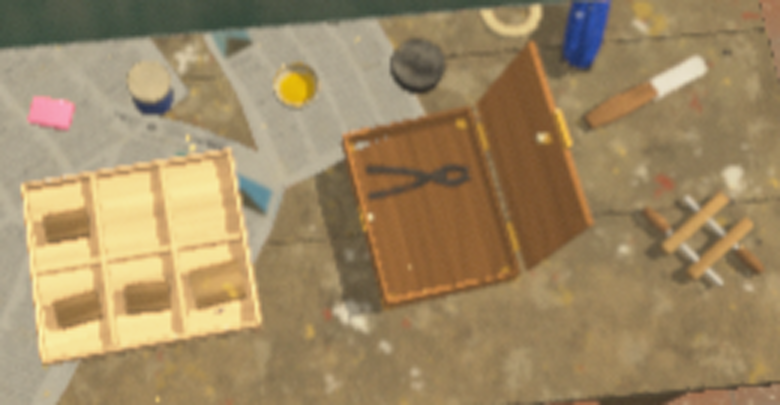

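The enlarged crop shows four brown blocks in the tray. Three are small and dark, at crop (67,225), (75,310) and (148,297). One is larger and lighter with yellow spots, at (215,287). The other two compartments look empty. The pincers are in the case at (415,180), with the jaws to the right (-y). The pink and white blocks lie outside the tray and are not meant.

```bash
python3 - <<'E'
from h import *
import pickle
f=pickle.load(open('top1.pkl','rb'))
def P(n,c,z):
    u,v=220+c[0]/3,140+c[1]/3
    print(n,np.round(onz(f,u,v,z),3)[:2],'depth',np.round(pt(f,u,v),3))
for n,c,z in [('s1',(67,222),.032),('s2',(75,307),.032),('s3',(148,297),.032),('big',(210,282),.032),('pinc',(415,180),.018),
 ('jaw',(465,175),.02),('caseTL',(346,137),.048),('caseTR',(472,110),.048),('caseBR',(518,272),.048),('caseBL',(387,303),.048),
 ('trTL',(25,187),.034),('trTR',(230,152),.034),('trBR',(260,325),.034),('trBL',(43,360),.034),('tab',(562,128),.2),('lidtop',(532,45),.2),('lidbot',(590,222),.2),
 ('pot',(150,80),.072),('bowl',(297,85),.034),('tin',(418,62),.035),('clamp',(705,235),.02),('empty1',(130,215),.014),('empty2',(205,195),.014),
 ('knife',(640,95),.01)]: P(n,c,z)
E
```

```text
s1 [0.59  0.323] depth [0.589 0.323 0.036]
s2 [0.469 0.316] depth [0.469 0.316 0.03 ]
s3 [0.474 0.217] depth [0.475 0.217 0.024]
big [0.487 0.131] depth [0.487 0.131 0.033]
pinc [ 0.612 -0.168] depth [ 0.616 -0.17   0.006]
jaw [ 0.612 -0.239] depth [ 0.612 -0.239  0.02 ]
caseTL [ 0.675 -0.075] depth [ 0.677 -0.076  0.042]
caseTR [ 0.699 -0.257] depth [ 0.716 -0.266  0.004]
caseBR [ 0.459 -0.287] depth [ 0.46  -0.288  0.046]
caseBL [ 0.433 -0.105] depth [ 0.433 -0.105  0.048]
trTL [0.646 0.38 ] depth [0.646 0.38  0.034]
trTR [0.672 0.09 ] depth [0.673 0.09  0.032]
trBR [0.421 0.068] depth [0.421 0.068 0.033]
trBL [0.4   0.361] depth [0.4   0.361 0.033]
tab [ 0.607 -0.339] depth [ 0.588 -0.325  0.252]
lidtop [ 0.725 -0.318] depth [ 0.708 -0.308  0.238]
lidbot [ 0.48  -0.353] depth [ 0.471 -0.344  0.235]
pot [0.776 0.193] depth [0.777 0.194 0.07 ]
bowl [ 0.765 -0.014] depth [ 0.774 -0.015  0.013]
tin [ 0.785 -0.192] depth [ 0.786 -0.192  0.033]
clamp [ 0.495 -0.559] depth [ 0.5   -0.567  0.   ]
empty1 [0.598 0.238] depth [0.598 0.238 0.014]
empty2 [0.618 0.13 ] depth [0.62  0.131 0.007]
knife [ 0.714 -0.511] depth [ 0.709 -0.506  0.025]
```

```bash
python3 -m pendant '[[0.05,-0.042,0.015,-9,0],[0.05,-0.042,0.015,-9,0],[0.05,-0.042,0.015,-9,0],[0.05,-0.042,0.015,-9,0]]' >/dev/null; python3 -m pendant '[[0.05,-0.042,0.015,-9,0],[0.05,-0.042,0.015,-9,0],[0.05,-0.042,0.015,-9,0],[0.045,-0.042,0.015,-9,0],[0,0,0,0,0]]'
python3 - <<'E'
from h import *
import pickle
f=grab('wrist','w1');pickle.dump(f,open('w1.pkl','wb'));print(f['fx'],f['k1'],np.round(f['extrinsics'],3).tolist(),np.round(env.state()['joint_positions'],1))
E
```

```text
time_s: 1.23
tcp_pos: [0.5083, 0.2405, 0.3445]
tcp_rot: [179.9, 0.0, 94.2]
ft_force: [0.6, 0.9, 0.1]
opening: 1.002
grip_force: 0.0
285.4232547583012 -0.018815160308450988 [[0.997, 0.071, 0.022, 0.505], [0.074, -0.963, -0.258, 0.305], [0.003, 0.259, -0.966, 0.488], [0.0, 0.0, 0.0, 1.0]] [21.2 12.7 77.1  0.  90.2 16.9]
```

View pics/w1.png

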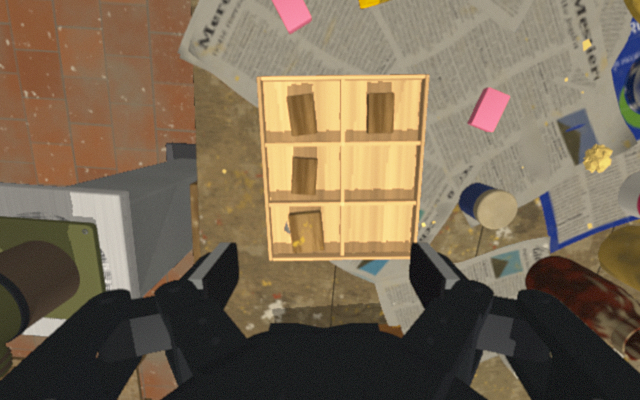

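The wrist view shows the tray with exactly four brown blocks. The three small ones are at (303,113), (380,112) and (305,175). The big one with yellow spots is at (306,230). Two compartments are empty, and the pink blocks lie outside.

```bash
cat >> h.py <<'E'
def blocks(f,zt=.032,roi=None):
    """dark brown contours, projected on plane zt -> centre, size, long-side yaw"""
    hsv=cv2.cvtColor(f['img'],cv2.COLOR_RGB2HSV);m=cv2.inRange(hsv,(5,60,25),(25,255,135))
    if roi is not None:
        r=np.zeros_like(m);cv2.fillPoly(r,[np.array(roi,np.int32)],255);m&=r
    m=cv2.morphologyEx(m,cv2.MORPH_OPEN,np.ones((3,3)))
    out=[]
    for c in cv2.findContours(m,cv2.RETR_EXTERNAL,cv2.CHAIN_APPROX_NONE)[0]:
        if cv2.contourArea(c)<150: continue
        w=np.array([onz(f,u,v,zt)[:2] for u,v in c[:,0]],np.float32)
        (cx,cy),(a,b),t=cv2.minAreaRect(w*1000)
        if a>b:a,b,t=b,a,t+90
        out.append((round(cx),round(cy),round(a),round(b),round((t+90)%180,1),c[:,0].mean(0).round().tolist()))
    return out
E
python3 - <<'E'
from h import *
import pickle
f=pickle.load(open('w1.pkl','rb'))
for u,v in[(303,110),(380,110),(305,175),(306,228)]:print(f['img'][v,u],pt(f,u,v).round(3))
for b in blocks(f,.032,[(258,74),(430,74),(418,262),(268,262)]):print(b)
for u,v in[(259,77),(428,75),(418,258),(270,260)]: print('corner',onz(f,u,v,.034).round(3))
E
```

```text
[126  92  52] [0.473 0.323 0.033]
[137 104  57] [0.591 0.332 0.031]
[131  98  53] [0.482 0.223 0.032]
[186 146  87] [0.489 0.133 0.033]
(475, 223, 19, 58, 86.1, [302.0, 174.0])
(468, 315, 19, 58, 100.1, [299.0, 114.0])
(589, 328, 18, 58, 96.7, [378.0, 111.0])
corner [0.406 0.365 0.034]
corner [0.655 0.387 0.034]
corner [0.687 0.091 0.034]
corner [0.43  0.069 0.034]
```

```bash
python3 -m pendant '[[0.012,-0.053,-0.006,0.5,0],[0.012,-0.053,-0.006,0.5,0],[0.012,-0.053,-0.006,0.5,0],[0.012,-0.053,-0.006,0.5,0]]' >/dev/null; python3 -m pendant '[[0.012,-0.053,-0.006,0.5,0],[0.012,-0.053,-0.006,0.5,0],[0.01,-0.05,-0.006,0,0],[0,0,0,0,0]]'
python3 - <<'E'
from h import *
import pickle
f=grab('wrist','w2');pickle.dump(f,open('w2.pkl','wb'))
E
```

```text
time_s: 2.28
tcp_pos: [0.5862, -0.1261, 0.3002]
tcp_rot: [-179.8, -0.0, 97.4]
ft_force: [0.5, 0.8, 0.3]
opening: 1.001
grip_force: 0.0
```

View pics/w2.png

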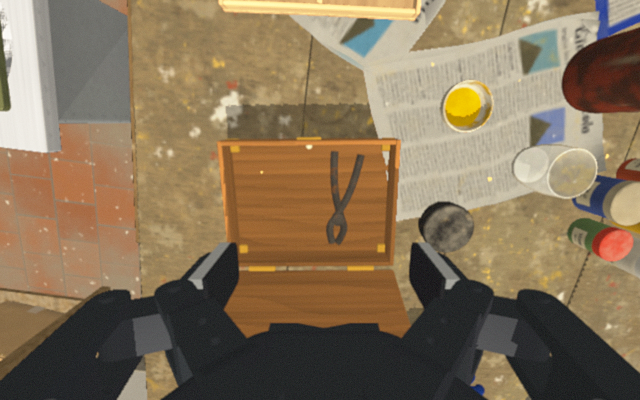

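The case is open with the pincers on its floor. The handle ends are at (334,152) and (361,156), the jaws end at (336,244) and the pivot is near (339,212). The case rim corners are at (219,142), (400,139), (397,264) and (226,266).

```bash
cat >> h.py <<'E'
def pinc(f,roi,z):
    g=cv2.cvtColor(f['img'],cv2.COLOR_RGB2HSV)
    m=((g[:,:,2]<95)&(g[:,:,1]<130)).astype(np.uint8)*255
    r=np.zeros_like(m);cv2.fillPoly(r,[np.array(roi,np.int32)],255);m&=r
    c=max(cv2.findContours(m,cv2.RETR_EXTERNAL,cv2.CHAIN_APPROX_NONE)[0],key=cv2.contourArea)
    w=np.array([onz(f,u,v,z)[:2] for u,v in c[:,0]],np.float32)
    return w,cv2.minAreaRect(w*1000)
E
python3 - <<'E'
from h import *
import pickle
f=pickle.load(open('w2.pkl','rb'))
for c in [(219,142),(400,139)]: print('rim',onz(f,*c,.048).round(3),pt(f,c[0],c[1]+2).round(3))
a,b=onz(f,219,142,.048),onz(f,400,139,.048)
yaw=np.degrees(np.arctan2(*(b-a)[1::-1]));print('case yaw',yaw,np.linalg.norm(b-a))
ex=(b-a)/np.linalg.norm(b-a);ey=np.array([-ex[1],ex[0],0]);C=(a+b)/2-.095*ey;print('case c',C.round(3),'catch',onz(f,309,147,.045).round(3))
w,r=pinc(f,[(300,146),(385,146),(385,250),(300,250)],.016)
print(r, f['img'][215,339],f['img'][160,334],pt(f,339,212).round(3))
q=np.c_[(w-C[:2])@ex[:2],(w-C[:2])@ey[:2]]
print('caseframe bbox',q.min(0).round(3),q.max(0).round(3))
for y in np.arange(q[:,1].min(),q[:,1].max(),.012):
    s=q[abs(q[:,1]-y)<.005]; print(round(y,3),s[:,0].min().round(3),s[:,0].max().round(3))
E
```

```text
rim [ 0.44  -0.104  0.048] [ 0.441 -0.107  0.049]
rim [ 0.684 -0.068  0.048] [ 0.685 -0.07   0.047]
case yaw 8.437781712462161 0.24676970703346393
case c [ 0.576 -0.18   0.048] catch [ 0.563 -0.095  0.045]
((621.4064331054688, -171.05047607421875), (145.718505859375, 34.497711181640625), 86.28849029541016) [99 87 72] [96 87 72] [ 0.62  -0.19   0.019]
caseframe bbox [ 0.021 -0.07 ] [0.078 0.071]
-0.07 0.026 0.045
-0.058 0.022 0.05
-0.046 0.021 0.053
-0.034 0.023 0.053
-0.022 0.031 0.048
-0.01 0.036 0.051
0.002 0.033 0.057
0.014 0.031 0.062
0.026 0.056 0.065
0.038 0.06 0.071
0.05 0.063 0.074
0.062 0.066 0.076
```

```bash
python3 -m pendant '[[0.011,-0.018,-0.05,-2.5,70],[0.011,-0.018,-0.05,-2.5,70],[0.011,-0.018,-0.05,-2.4,70],[0,0,-0.02,0,70],[0,0,0,0,70]]' 60
python3 - <<'E'
from h import *
import pickle
f=grab('wrist','w3');pickle.dump(f,open('w3.pkl','wb'))
E
```

```text
time_s: 2.95
tcp_pos: [0.6178, -0.1754, 0.1298]
tcp_rot: [-179.7, -0.2, 90.3]
ft_force: [-0.3, -0.2, -0.4]
opening: 0.724
grip_force: 0.0
```

View pics/w3.png

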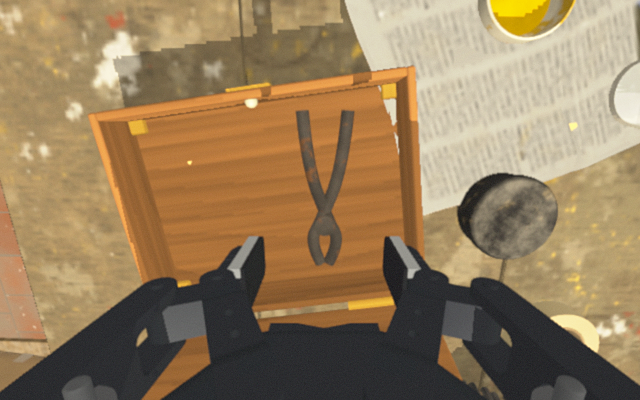

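The pincers lie almost square to the gripper. The handle ends are at (303,112) and (347,112), the pivot at (325,213) and the jaw tips at (325,263).

```bash
python3 - <<'E'
from h import *
import pickle
f=pickle.load(open('w3.pkl','rb'))
for n,u,v in[('h1',303,112),('h2',347,112),('piv',325,213),('jaw',325,264),('w',310,235),('w',341,235),('p',312,195),('p',338,195)]: print(n,onz(f,u,v,.018).round(4),pt(f,u,v).round(3))
for u,v in [(93,118),(412,69)]: print(onz(f,u,v,.048).round(3))
E
```

```text
h1 [ 0.6008 -0.1004  0.018 ] [ 0.601 -0.1    0.017]
h2 [ 0.6385 -0.1002  0.018 ] [ 0.638 -0.1    0.019]
piv [ 0.6204 -0.1909  0.018 ] [ 0.62  -0.191  0.019]
jaw [ 0.6208 -0.2435  0.018 ] [ 0.621 -0.249  0.007]
w [ 0.6062 -0.2131  0.018 ] [ 0.606 -0.213  0.017]
w [ 0.6359 -0.2128  0.018 ] [ 0.636 -0.214  0.014]
p [ 0.6083 -0.1737  0.018 ] [ 0.608 -0.174  0.016]
p [ 0.6322 -0.1735  0.018 ] [ 0.633 -0.176  0.007]
[ 0.441 -0.106  0.048]
[ 0.683 -0.071  0.048]
```

```bash
python3 -m pendant '[[0.002,-0.006,-0.06,0,70],[0,0,-0.045,0,70],[0,0,-0.015,0,70],[0,0,0,0,255],[0,0,0,0,255]]' 70;  python3 -m pendant '[[0,0,0,0,255],[0,0,0,0,255]]'; python3 -m pendant '[[0,0,0.05,0,255],[0,0,0.06,0,255],[0,0,0,0,255]]'
```

```text
time_s: 3.62
tcp_pos: [0.6234, -0.1847, 0.0145]
tcp_rot: [179.8, 0.1, 90.2]
ft_force: [-2.5, 0.0, 0.5]
opening: 0.307
grip_force: 0.7
time_s: 3.88
tcp_pos: [0.6226, -0.1847, 0.0154]
tcp_rot: [179.8, 0.0, 90.1]
ft_force: [-3.4, 0.2, 9.4]
opening: 0.146
grip_force: 61.8
time_s: 4.25
tcp_pos: [0.6268, -0.1863, 0.1301]
tcp_rot: [179.2, 0.3, 90.1]
ft_force: [-0.2, -0.8, -1.1]
opening: 0.005
grip_force: 0.0
```

The grip closed on the pincers' upper edge and slipped off, so it was too high. I'll look again.

```bash
python3 -m pendant '[[0,0,0,0,70],[0,0,0,0,70],[0,0,0,0,70]]'
python3 - <<'E'
from h import *
import pickle
f=grab('wrist','w4');pickle.dump(f,open('w4.pkl','wb'));s=env.state();print(s['ft_force'],s['tcp_pos'])
cv2.imwrite('pics/w4c.png',cv2.resize(f['img'][80:290,220:430,::-1],None,fx=2.7,fy=2.7,interpolation=cv2.INTER_CUBIC))
E
```

```text
time_s: 4.62
tcp_pos: [0.6207, -0.1842, 0.1205]
tcp_rot: [-179.8, -0.1, 90.1]
ft_force: [-0.0, 0.2, 0.5]
opening: 0.638
grip_force: 0.0
[ 0.41258198 -0.1591632   0.10928696] [ 0.62091791 -0.18420227  0.120652  ]
```

View pics/w4c.png

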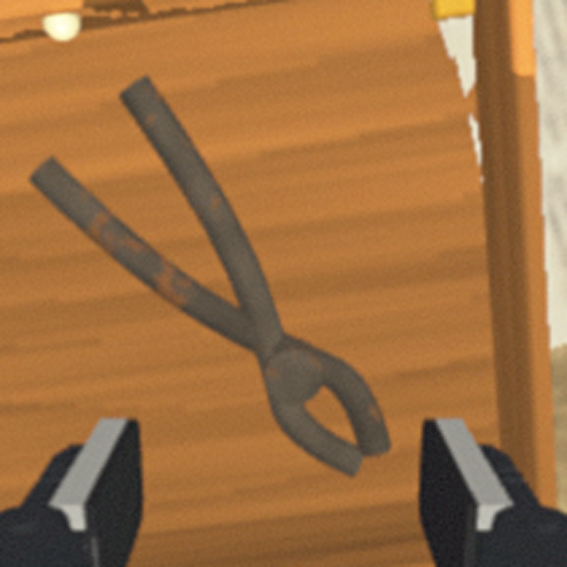

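The pincers now lie turned. In the crop the handle ends are at (45,170) and (133,88), the neck is at (265,347) and the jaw tips are at (372,462). My first grip was about 12 mm too far towards the jaws, on the tapering neck, and too high.

```bash
python3 - <<'E'
from h import *
import pickle
f=pickle.load(open('w4.pkl','rb'))
P=lambda a,b:onz(f,220+a/2.7,80+b/2.7,.017)[:2]
h=(P(45,170)+P(133,88))/2;j=P(372,466);d=(j-h);L=np.linalg.norm(d);d/=L
print('len',L,'origin',(h+j)/2,'grip',(h+j)/2+d*.007,'handle yaw',np.degrees(np.arctan2(-d[1],-d[0])))
for a,b in[(213,330),(275,280),(258,300),(200,310)]:print(P(a,b).round(4))
for a,b in[(294,378),(262,340),(200,200)]:print(pt(f,220+a/2.7,80+b/2.7).round(4))
E
```

```text
len 0.14631431163835695 origin [ 0.60846509 -0.17943069] grip [ 0.61287927 -0.18486346] handle yaw 129.0942015576581
[ 0.6    -0.1873]
[ 0.6206 -0.1702]
[ 0.615 -0.177]
[ 0.5959 -0.1804]
[ 0.627  -0.2022  0.022 ]
[ 0.6164 -0.19    0.0193]
[ 0.5968 -0.1442  0.0187]
```

```bash
python3 -m pendant '[[-0.004,0,0,9.7,120],[-0.004,-0.001,0,9.7,120],[0,0,-0.02,9.7,120],[0,0,-0.03,9.7,120],[0,0,-0.03,0,120]]' 70;  python3 -m pendant '[[0,0,-0.02,0,120],[0,0,-0.013,0,120],[0,0,0,0,120],[0,0,0,0,120]]'; python3 -m pendant '[[0,0,0,0,160],[0,0,0,0,200],[0,0,0,0,255],[0,0,0,0,255]]'
```

```text
time_s: 5.3
tcp_pos: [0.6135, -0.1854, 0.0406]
tcp_rot: [-180.0, -0.0, 129.0]
ft_force: [0.4, -1.1, -0.6]
opening: 0.528
grip_force: 0.0
time_s: 5.8
tcp_pos: [0.6143, -0.1857, 0.0096]
tcp_rot: [180.0, 0.1, 129.0]
ft_force: [0.3, 0.4, 0.7]
opening: 0.53
grip_force: 0.0
time_s: 6.3
tcp_pos: [0.614, -0.1856, 0.0105]
tcp_rot: [180.0, 0.1, 128.9]
ft_force: [-1.6, -0.8, 5.3]
opening: 0.206
grip_force: 62.8
```

```bash
python3 -m pendant '[[0,0,0,0,255],[0,0,0.01,0,255],[0,0,0.02,0,255],[0,0,0.03,0,255],[0,0,0,0,255]]'
```

```text
time_s: 6.92
tcp_pos: [0.6159, -0.1862, 0.0718]
tcp_rot: [179.8, 0.3, 128.9]
ft_force: [0.5, 0.2, -2.0]
opening: 0.208
grip_force: 62.1
```

```bash
python3 -m pendant '[[0,0,0.05,0,255],[-0.013,0.035,0,9.8,255],[-0.013,0.036,0,9.8,255],[-0.013,0.037,0,9.8,255],[-0.013,0.037,0,9.8,255]]'; python3 -m pendant '[[-0.014,0.036,0,9.8,255],[0,0,0,9.8,255],[0,0,-0.04,0,255],[0,0,-0.04,0,255],[0,0,0,0,255]]'
```

```text
time_s: 7.55
tcp_pos: [0.5604, -0.0393, 0.1178]
tcp_rot: [180.0, -0.1, 168.4]
ft_force: [-0.0, 0.5, -2.7]
opening: 0.206
grip_force: 62.6
time_s: 8.18
tcp_pos: [0.5438, -0.0041, 0.0356]
tcp_rot: [179.9, -0.5, -172.2]
ft_force: [-1.5, -0.2, -2.3]
opening: 0.219
grip_force: 48.2
```

```bash
python3 -m pendant '[[0,0,-0.015,0,255],[0,0,-0.01,0,255],[0,0,-0.004,0,255],[0,0,0,0,255]]'
```

```text
time_s: 8.68
tcp_pos: [0.5478, -0.0045, 0.0102]
tcp_rot: [-180.0, 0.0, -172.3]
ft_force: [-0.5, -0.3, -2.9]
opening: 0.202
grip_force: 62.1
```

```bash
python3 -m pendant '[[0,0,-0.003,0,255],[0,0,-0.002,0,255],[0,0,0,0,190],[0,0,0,0,150],[0,0,0,0,120]]'; python3 -m pendant '[[0,0,0,0,120],[0,0,0.05,0,120],[0,0,0.06,0,100],[0,0,0.06,0,70],[0,0,0,0,70]]'
```

```text
time_s: 9.3
tcp_pos: [0.548, -0.0045, 0.0054]
tcp_rot: [-180.0, 0.0, -172.3]
ft_force: [0.4, 0.4, -0.3]
opening: 0.531
grip_force: 0.0
time_s: 9.93
tcp_pos: [0.5517, -0.0048, 0.1808]
tcp_rot: [-179.8, 0.7, -172.2]
ft_force: [0.5, 1.7, -0.8]
opening: 0.724
grip_force: 0.0
```

```bash
python3 -m pendant '[[-0.006,0.047,0.024,-10.3,70],[-0.006,0.047,0.024,-10.3,70],[-0.006,0.047,0.024,-10.3,70],[-0.006,0.047,0.024,-10.3,70],[-0.006,0.047,0.024,-10.3,70]]'>/dev/null; python3 -m pendant '[[0,0,0,-10.3,70],[0,0,0,-10.3,70],[0,0,0,-10.3,70],[0,0,0,-10.3,70],[0,0,0,0,70]]'
cat >> h.py <<'E'
def tops(f,lo=.026,hi=.040):
    """blocks by height from range, brownness by ratio; returns rects on z=.032"""
    H,W=f['range_z'].shape;uu,vv=np.meshgrid(np.arange(W),np.arange(H))
    n=cv2.undistortPoints
    x=(uu-f['cx'])/f['fx'];y=(vv-f['cy'])/f['fy'];a,b=x,y
    for _ in range(15):
        r=a*a+b*b;a,b=x/(1+f['k1']*r),y/(1+f['k1']*r)
    E=np.array(f['extrinsics']);p=np.stack([a,b,np.ones_like(a)],-1)*f['range_z'][...,None]
    return p@E[:3,:3].T+E[:3,3]
E
python3 - <<'E'
from h import *
import pickle
f=grab('wrist','w5');pickle.dump(f,open('w5.pkl','wb'))
w=tops(f);g=cv2.cvtColor(f['img'],cv2.COLOR_RGB2GRAY)
m=((w[...,2]>.024)&(w[...,2]<.041)&(g<160)&(f['range_z']>0)).astype(np.uint8)*255
m=cv2.morphologyEx(m,cv2.MORPH_OPEN,np.ones((5,5)))
for c in cv2.findContours(m,cv2.RETR_EXTERNAL,cv2.CHAIN_APPROX_NONE)[0]:
    q=np.array([onz(f,u,v,.032)[:2] for u,v in c[:,0]],np.float32)*1000
    (cx,cy),(a,b),t=cv2.minAreaRect(q)
    if min(a,b)<20 or not(380<cx<700 and 50<cy<400):continue
    if a>b:a,b,t=b,a,t+90
    print(round(cx),round(cy),round(a),round(b),round((t+90)%180,1),c[:,0].mean(0).round())
cv2.imwrite('pics/w5m.png',np.hstack([cv2.resize(f['img'][:,:,::-1],(400,250)),cv2.merge([cv2.resize(m,(400,250))]*3)]))
E
```

```text
time_s: 11.18
tcp_pos: [0.517, 0.2303, 0.2937]
tcp_rot: [-179.9, 0.0, 95.2]
ft_force: [-0.1, -0.4, 0.2]
opening: 0.722
grip_force: 0.0
489 126 55 72 99.9 [300. 233.]
480 221 39 60 90.2 [297. 174.]
591 328 41 59 95.4 [384. 104.]
472 316 40 59 100.4 [295. 105.]
```

View pics/w5m.png

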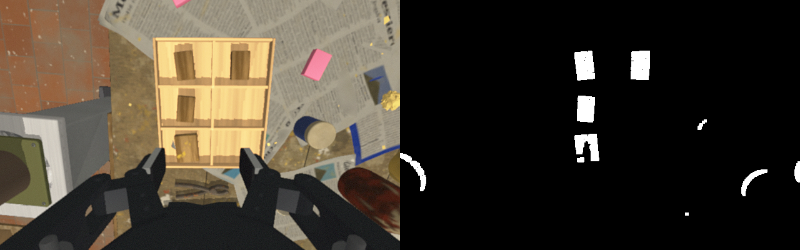

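Heights and sizes match: one 55x72 mm block and three of about 40x60 mm. The pincers lie flat on the bench between the tray and the case. I'll pick the big block first.

```bash
python3 -m pendant '[[-0.009,-0.035,-0.04,1.6,40],[-0.009,-0.035,-0.04,1.6,40],[-0.01,-0.034,-0.04,1.6,40],[0,0,-0.06,0,40],[0,0,-0.04,0,40]]' 70; python3 -m pendant '[[0,0,0,0,40],[0,0,0,0,40]]'
```

```text
time_s: 11.85
tcp_pos: [0.4882, 0.1256, 0.0728]
tcp_rot: [-179.9, -0.0, 100.0]
ft_force: [0.5, -0.5, -0.8]
opening: 0.843
grip_force: 0.0
time_s: 12.1
tcp_pos: [0.4907, 0.1268, 0.076]
tcp_rot: [179.9, 0.0, 99.9]
ft_force: [0.3, 0.5, 1.1]
opening: 0.839
grip_force: 0.0
```

```bash
python3 -m pendant '[[-0.001,0,-0.035,0,40],[0,0,-0.026,0,40],[0,0,0,0,40],[0,0,0,0,90],[0,0,0,0,255]]'; python3 -m pendant '[[0,0,0,0,255],[0,0,0,0,255],[0,0,0.03,0,255],[0,0,0.05,0,255],[0,0,0.05,0,255]]'
```

```text
time_s: 12.72
tcp_pos: [0.4903, 0.1269, 0.0164]
tcp_rot: [179.8, -0.0, 99.9]
ft_force: [-0.2, 0.2, 4.2]
opening: 0.622
grip_force: 73.5
time_s: 13.35
tcp_pos: [0.489, 0.1266, 0.1468]
tcp_rot: [179.9, 0.0, 99.9]
ft_force: [0.5, 0.4, -0.5]
opening: 0.62
grip_force: 73.7
```

```bash
python3 -m pendant '[[0.006,-0.051,0,-0.3,255],[0.005,-0.051,0,-0.3,255],[0.005,-0.051,0,-0.3,255],[0.005,-0.051,0,-0.3,255],[0.005,-0.051,0,-0.3,255]]'>/dev/null; python3 -m pendant '[[0.005,-0.051,0,-0.3,255],[0.004,-0.05,0,0,255],[0,0,-0.03,0,255],[0,0,-0.03,0,255],[0,0,0,0,255]]'
```

```text
time_s: 14.6
tcp_pos: [0.5222, -0.229, 0.0833]
tcp_rot: [-179.8, -0.1, 98.0]
ft_force: [-0.5, 0.2, 0.6]
opening: 0.625
grip_force: 73.8
```

```bash
python3 -m pendant '[[0.002,0,-0.035,0,255],[0,0,-0.026,0,255],[0,0,-0.012,0,255],[0,0,0,0,255]]'
```

```text
time_s: 15.1
tcp_pos: [0.5261, -0.2295, 0.0117]
tcp_rot: [180.0, 0.0, 98.1]
ft_force: [0.1, 0.3, 0.7]
opening: 0.625
grip_force: 73.8
```

```bash
python3 -m pendant '[[0,0,-0.002,0,255],[0,0,0,0,75],[0,0,0,0,55],[0,0,0,0,55],[0,0,0.03,0,55]]'; python3 -m pendant '[[0,0,0.05,0,55],[0,0,0.05,0,70],[-0.006,0.056,0.01,-1,70],[-0.006,0.057,0,-1,70],[-0.006,0.057,0,-1,70]]'; python3 -m pendant '[[-0.006,0.057,0,-1,70],[-0.006,0.057,0,-1,70],[-0.006,0.056,0,-1,70],[-0.006,0.056,0,-1,70],[-0.004,0.055,0,-0.9,70]]';python3 -m pendant '[[0,0,-0.03,0,70],[0,0,-0.03,0,70],[0,0,0,0,70]]'
python3 - <<'E'
from h import *
import pickle
f=grab('top');pickle.dump(f,open('t2.pkl','wb'))
cv2.imwrite('pics/c2.png',cv2.resize(f['img'][150:265,320:440,::-1],None,fx=4,fy=4,interpolation=cv2.INTER_CUBIC))
E
```

```text
time_s: 15.72
tcp_pos: [0.5238, -0.2285, 0.0375]
tcp_rot: [-179.8, -0.2, 98.0]
ft_force: [-0.2, -0.2, -0.2]
opening: 0.787
grip_force: 0.0
time_s: 16.35
tcp_pos: [0.5075, -0.0581, 0.1496]
tcp_rot: [179.9, 0.0, 95.0]
ft_force: [0.6, 0.6, 0.2]
opening: 0.73
grip_force: 0.0
time_s: 16.98
tcp_pos: [0.4791, 0.2233, 0.1493]
tcp_rot: [180.0, -0.0, 90.1]
ft_force: [0.6, 0.4, 0.1]
opening: 0.724
grip_force: 0.0
time_s: 17.35
tcp_pos: [0.4774, 0.221, 0.0872]
tcp_rot: [-179.7, 0.1, 90.2]
ft_force: [-0.1, 0.0, 0.4]
opening: 0.73
grip_force: 0.0
```

View pics/c2.png

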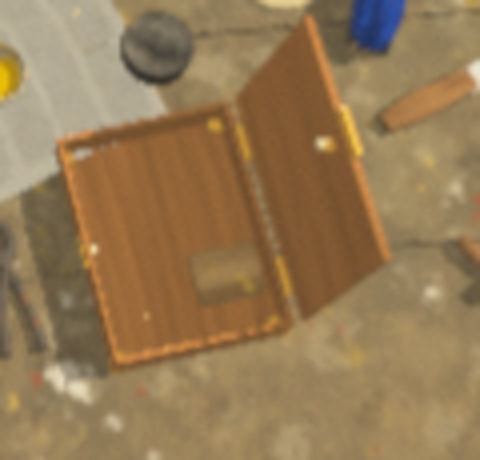

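The big block lies flat in the case at crop (227,272), near the hinge as planned. Next is the small block in the middle compartment.

```bash
python3 -m pendant '[[0.002,0,-0.035,0,70],[0,0,-0.035,0,70],[0,0,0,0,70],[0,0,0,0,120],[0,0,0,0,255]]'; python3 -m pendant '[[0,0,0,0,255],[0,0,0,0,255],[0,0,0.03,0,255],[0,0,0.05,0,255],[0,0,0.05,0,255]]'
```

```text
time_s: 18.02
tcp_pos: [0.4832, 0.222, 0.0213]
tcp_rot: [179.8, -0.1, 90.1]
ft_force: [-0.8, -0.9, 3.2]
opening: 0.445
grip_force: 70.7
time_s: 18.65
tcp_pos: [0.4818, 0.2216, 0.1515]
tcp_rot: [179.9, -0.0, 90.1]
ft_force: [0.7, 0.6, -1.1]
opening: 0.442
grip_force: 70.5
```

```bash
python3 -m pendant '[[0.019,-0.054,0,1,255],[0.019,-0.054,0,1,255],[0.019,-0.054,0,1,255],[0.019,-0.054,0,1,255],[0.019,-0.055,0,1,255]]'; python3 -m pendant '[[0.019,-0.055,0,1,255],[0.019,-0.055,0,1,255],[0.019,-0.055,0,0.9,255],[0,0,-0.03,0,255],[0,0,-0.03,0,255]]'; python3 -m pendant '[[0,0,0,0,255],[0,0,0,0,255]]'
```

```text
time_s: 19.27
tcp_pos: [0.5776, -0.0513, 0.1506]
tcp_rot: [179.9, 0.0, 95.2]
ft_force: [0.6, 0.9, -1.1]
opening: 0.445
grip_force: 70.6
time_s: 19.9
tcp_pos: [0.6346, -0.2162, 0.09]
tcp_rot: [179.8, 0.1, 97.9]
ft_force: [0.2, 0.5, -1.1]
opening: 0.446
grip_force: 70.6
time_s: 20.15
tcp_pos: [0.6345, -0.2146, 0.0906]
tcp_rot: [179.9, 0.1, 98.1]
ft_force: [0.0, -0.5, 0.0]
opening: 0.443
grip_force: 70.5
```

```bash
python3 -m pendant '[[0,0,-0.035,0,255],[0,0,-0.03,0,255],[0,0,-0.011,0,255],[0,0,0,0,255],[0,0,0,0,255]]'; python3 -m pendant '[[0,0,-0.001,0,130],[0,0,0,0,100],[0,0,0,0,90],[0,0,0.03,0,90],[0,0,0.06,0,90]]'; python3 -m pendant '[[-0.004,0.055,0.05,-0.5,70],[-0.004,0.054,0,-0.5,70],[-0.004,0.054,0,-0.5,70],[-0.004,0.054,0,-0.5,70],[-0.004,0.054,0,-0.5,70]]';python3 -m pendant '[[-0.004,0.055,0,-0.2,70],[-0.005,0.054,0,0,70],[-0.005,0.054,0,0,70],[-0.005,0.054,0,0,70],[-0.005,0.054,0,0,70]]';python3 -m pendant '[[0,0,-0.04,0,70],[0,0,-0.03,0,70],[0,0,0,0,70],[0,0,0,0,70]]'
python3 - <<'E'
from h import *
import pickle
f=grab('top');pickle.dump(f,open('t3.pkl','wb'))
E
```

```text
time_s: 20.78
tcp_pos: [0.635, -0.2148, 0.0147]
tcp_rot: [179.8, 0.1, 98.1]
ft_force: [0.1, -0.6, 0.2]
opening: 0.441
grip_force: 70.5
time_s: 21.4
tcp_pos: [0.6313, -0.2135, 0.0997]
tcp_rot: [-179.6, -0.2, 98.0]
ft_force: [0.4, -0.3, -0.0]
opening: 0.644
grip_force: 0.0
time_s: 22.02
tcp_pos: [0.6141, 0.0493, 0.1442]
tcp_rot: [180.0, 0.0, 95.5]
ft_force: [1.3, 0.2, -0.1]
opening: 0.724
grip_force: 0.0
time_s: 22.65
tcp_pos: [0.59, 0.3204, 0.1441]
tcp_rot: [180.0, 0.0, 95.4]
ft_force: [1.0, -1.2, -0.4]
opening: 0.725
grip_force: 0.0
time_s: 23.15
tcp_pos: [0.5911, 0.3188, 0.075]
tcp_rot: [179.9, -0.0, 95.3]
ft_force: [1.1, 0.1, 0.6]
opening: 0.729
grip_force: 0.0
```

```bash
python3 -m pendant '[[0,0.009,-0.03,0,70],[0,0,-0.03,0,70],[0,0,0,0,70],[0,0,0,0,120],[0,0,0,0,255]]'; python3 -m pendant '[[0,0,0,0,255],[0,0,0,0,255],[0,0,0.03,0,255],[0,0,0.05,0,255],[0,0,0.05,0,255]]'
```

```text
time_s: 23.82
tcp_pos: [0.5922, 0.3284, 0.0167]
tcp_rot: [179.8, -0.1, 95.3]
ft_force: [0.6, -0.8, -0.4]
opening: 0.446
grip_force: 71.9
time_s: 24.45
tcp_pos: [0.5902, 0.3276, 0.1457]
tcp_rot: [180.0, -0.0, 95.3]
ft_force: [0.4, 0.2, 0.9]
opening: 0.445
grip_force: 72.0
```

```bash
python3 -m pendant '[[0.004,-0.051,0,0.3,255],[0.004,-0.051,0,0.3,255],[0.004,-0.051,0,0.3,255],[0.004,-0.051,0,0.3,255],[0.004,-0.051,0,0.3,255]]'; python3 -m pendant '[[0.004,-0.051,0,0.3,255],[0.003,-0.051,0,0.3,255],[0.003,-0.051,0,0.3,255],[0.002,-0.05,0,0.3,255],[0,0,-0.03,0,255]]'; python3 -m pendant '[[0,0,-0.03,0,255],[0,0,0,0,255],[0,0,0,0,255]]'
```

```text
time_s: 25.08
tcp_pos: [0.6105, 0.0711, 0.1449]
tcp_rot: [179.9, 0.0, 96.9]
ft_force: [-0.4, 0.4, -0.7]
opening: 0.445
grip_force: 72.0
time_s: 25.7
tcp_pos: [0.6254, -0.1354, 0.1171]
tcp_rot: [179.5, 0.3, 97.8]
ft_force: [0.1, 0.2, 0.2]
opening: 0.448
grip_force: 72.0
time_s: 26.08
tcp_pos: [0.6231, -0.1303, 0.0852]
tcp_rot: [179.9, 0.0, 98.1]
ft_force: [-0.1, -0.4, 0.6]
opening: 0.448
grip_force: 72.0
```

```bash
python3 -m pendant '[[0,0,-0.035,0,255],[0,0,-0.03,0,255],[0,0,-0.0095,0,255],[0,0,0,0,255],[0,0,0,0,255]]'; python3 -m pendant '[[0,0,-0.001,0,130],[0,0,0,0,100],[0,0,0,0,90],[0,0,0.03,0,90],[0,0,0.06,0,90]]'; python3 -m pendant '[[-0.016,0.05,0.05,0.3,70],[-0.017,0.05,0,0.3,70],[-0.017,0.05,0,0.3,70],[-0.017,0.05,0,0.3,70],[-0.017,0.05,0,0.3,70]]';python3 -m pendant '[[-0.017,0.05,0,0.3,70],[-0.017,0.05,0,0.3,70],[-0.017,0.05,0,0.2,70],[-0.016,0.046,0,0,70],[0,0,-0.04,0,70]]';python3 -m pendant '[[0,0,-0.03,0,70],[0,0,0,0,70],[0,0,0,0,70]]'
python3 - <<'E'
from h import *
import pickle
f=grab('top');pickle.dump(f,open('t4.pkl','wb'))
cv2.imwrite('pics/c4.png',cv2.resize(f['img'][150:265,215:440,::-1],None,fx=3.5,fy=3.5,interpolation=cv2.INTER_CUBIC))
E
```

```text
time_s: 26.7
tcp_pos: [0.6237, -0.1305, 0.0112]
tcp_rot: [179.8, 0.1, 98.1]
ft_force: [0.3, -0.8, 0.5]
opening: 0.444
grip_force: 72.1
time_s: 27.32
tcp_pos: [0.6199, -0.1297, 0.0965]
tcp_rot: [-179.6, -0.2, 98.0]
ft_force: [0.1, 0.0, 0.4]
opening: 0.644
grip_force: 0.0
time_s: 27.95
tcp_pos: [0.5398, 0.1143, 0.1419]
tcp_rot: [180.0, -0.0, 99.5]
ft_force: [0.4, -0.0, 0.4]
opening: 0.728
grip_force: 0.0
time_s: 28.58
tcp_pos: [0.4753, 0.314, 0.1043]
tcp_rot: [179.5, -0.2, 100.6]
ft_force: [1.5, 0.2, -0.1]
opening: 0.725
grip_force: 0.0
time_s: 28.95
tcp_pos: [0.4742, 0.309, 0.0725]
tcp_rot: [179.9, -0.0, 100.3]
ft_force: [1.0, -0.3, -0.1]
opening: 0.724
grip_force: 0.0
```

View pics/c4.png

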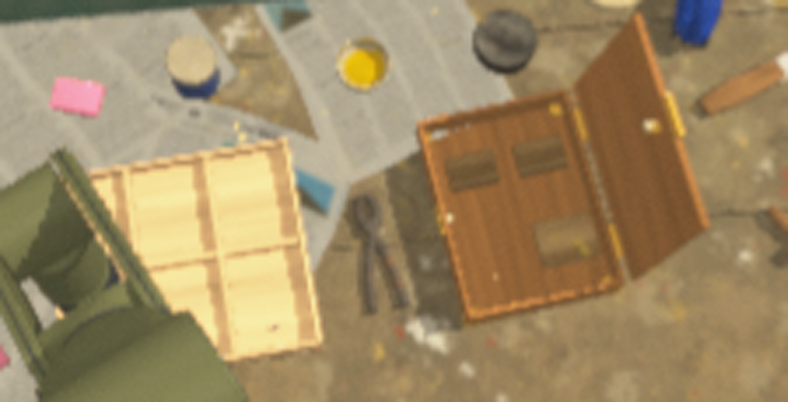

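The pincers lie flat on the bench between the tray and the case at crop (378,255). Three blocks are in the case at (470,170), (538,155) and (565,242). The last small block comes next.

```bash
python3 -m pendant '[[-0.002,0.006,-0.03,0,70],[0,0,-0.027,0,70],[0,0,0,0,70],[0,0,0,0,120],[0,0,0,0,255]]'; python3 -m pendant '[[0,0,0,0,255],[0,0,0,0,255],[0,0,0.03,0,255],[0,0,0.05,0,255],[0,0,0.05,0,255]]'
```

```text
time_s: 29.62
tcp_pos: [0.4729, 0.3154, 0.0167]
tcp_rot: [179.8, -0.1, 100.3]
ft_force: [0.5, -0.2, 5.0]
opening: 0.445
grip_force: 70.9
time_s: 30.25
tcp_pos: [0.4715, 0.3147, 0.1465]
tcp_rot: [180.0, -0.0, 100.3]
ft_force: [0.3, 0.9, -0.6]
opening: 0.451
grip_force: 70.5
```

```bash
python3 -m pendant '[[0.004,-0.051,0,-0.3,255],[0.004,-0.051,0,-0.3,255],[0.004,-0.051,0,-0.3,255],[0.005,-0.051,0,-0.3,255],[0.005,-0.051,0,-0.3,255]]'; python3 -m pendant '[[0.005,-0.051,0,-0.3,255],[0.005,-0.051,0,-0.3,255],[0.005,-0.051,0,-0.2,255],[0.004,-0.051,0,0,255],[0,0,-0.03,0,255]]'; python3 -m pendant '[[0,0,-0.03,0,255],[0,0,0,0,255],[0,0,0,0,255]]'
```

```text
time_s: 30.88
tcp_pos: [0.4939, 0.0582, 0.1456]
tcp_rot: [179.9, 0.0, 98.8]
ft_force: [0.2, -0.1, -0.5]
opening: 0.45
grip_force: 70.5
time_s: 31.5
tcp_pos: [0.5162, -0.1493, 0.1174]
tcp_rot: [179.5, 0.3, 97.8]
ft_force: [-0.7, 1.3, -0.9]
opening: 0.451
grip_force: 70.5
time_s: 31.88
tcp_pos: [0.5133, -0.1443, 0.0857]
tcp_rot: [179.9, 0.0, 98.1]
ft_force: [1.5, 0.0, 0.9]
opening: 0.446
grip_force: 70.5
```

```bash
python3 -m pendant '[[0,-0.001,-0.035,0,255],[0,0,-0.03,0,255],[0,0,-0.01,0,255],[0,0,0,0,255],[0,0,0,0,255]]'; python3 -m pendant '[[0,0,-0.001,0,130],[0,0,0,0,100],[0,0,0,0,90],[0,0,0.03,0,90],[0,0,0.06,0,90]]'; python3 -m pendant '[[0,0,0.06,0,120],[0.015,0.02,0.05,0,255],[0.015,0.02,0.03,0,255],[0.015,0.02,0,0,255],[0,0,0,0,255]]'
python3 - <<'E'
from h import *
import pickle
f=grab('wrist','w6');pickle.dump(f,open('w6.pkl','wb'))
g=grab('top');pickle.dump(g,open('t5.pkl','wb'))
E
```

```text
time_s: 32.5
tcp_pos: [0.5138, -0.1455, 0.011]
tcp_rot: [179.9, 0.1, 98.1]
ft_force: [-0.3, -0.6, -1.2]
opening: 0.446
grip_force: 70.5
time_s: 33.12
tcp_pos: [0.5104, -0.1444, 0.0973]
tcp_rot: [-179.7, -0.2, 98.0]
ft_force: [0.8, -0.3, 0.3]
opening: 0.647
grip_force: 0.0
time_s: 33.75
tcp_pos: [0.5583, -0.0841, 0.2392]
tcp_rot: [179.9, 0.0, 98.2]
ft_force: [-0.6, -0.6, -0.1]
opening: 0.003
grip_force: 0.0
```

View pics/w6.png

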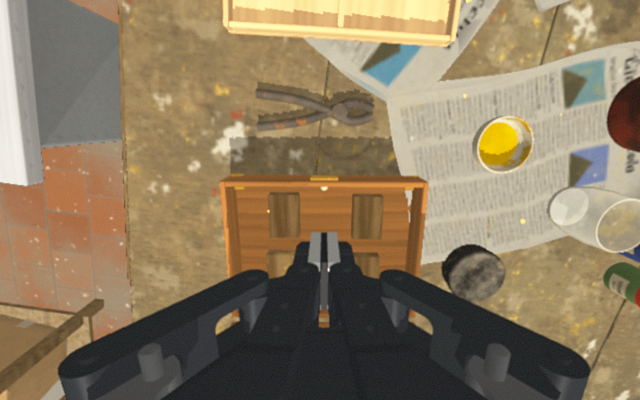

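The wrist view shows all four blocks flat in the case; the near pair is visible at (284,215) and (367,215), the other two behind the fingers. The pincers lie flat on the bench at (315,107). The catch is at (324,187).

```bash
python3 - <<'E'
from h import *
import pickle
f=pickle.load(open('w6.pkl','rb'))
a,b,t=onz(f,222,180,.048),onz(f,428,180,.048),onz(f,324,187,.045)
print(a.round(3),b.round(3),'catch',t.round(3),'yaw',np.degrees(np.arctan2(*(b-a)[1::-1])))
g=pickle.load(open('t4.pkl','rb'));w=tops(g)
yaw=np.radians(8);R=np.array([[np.cos(yaw),np.sin(yaw)],[-np.sin(yaw),np.cos(yaw)]]);C=np.array([.573,-.18])
m=(w[...,2]>.08)&(g['range_z']>0);uu=np.arange(640)[None];vv=np.arange(400)[:,None]
m&=(uu>378)&(uu<420)&(vv>150)&(vv<232)
q=(w[m][:,:2]-C)@R.T;z=w[m][:,2]
p=np.polyfit(z,q[:,1],1);print('lid y=p(z)',p,'angle',np.pi/2-np.arctan(p[0]),'y at z .048',np.polyval(p,.048),'x range',q[:,0].min(),q[:,0].max(),'zmax',np.percentile(z,99))
for th in np.arange(1.8,0,-.2):
    r=.172;y=-.095+r*np.cos(th)-.0215*np.sin(th);z=.048+r*np.sin(th)+.0105*np.cos(th)
    print(round(th,1),(C+np.array([0.,y])@R).round(3),round(z,3))
E
```

```text
[ 0.44  -0.101  0.048] [ 0.684 -0.066  0.048] catch [ 0.562 -0.093  0.045] yaw 8.232005634589681
lid y=p(z) [-0.23745613 -0.08454925] angle 1.8039345964053233 y at z .048 -0.09594714537503335 x range -0.12975161096217827 0.12988972788125638 zmax 0.2443847523957984
1.8 [ 0.595 -0.334] 0.213
1.6 [ 0.59 -0.3 ] 0.22
1.4 [ 0.585 -0.266] 0.219
1.2 [ 0.58  -0.232] 0.212
1.0 [ 0.576 -0.2  ] 0.198
0.8 [ 0.572 -0.171] 0.179
0.6 [ 0.568 -0.146] 0.154
0.4 [ 0.565 -0.125] 0.125
0.2 [ 0.563 -0.111] 0.092
```

```bash
python3 -m pendant '[[0,0,0.045,0,255],[0,0,0.045,0,255],[0.0075,-0.0515,0,0,255],[0.0075,-0.0515,0,0,255],[0.0075,-0.0515,0,0,255]]'; python3 -m pendant '[[0.0075,-0.0515,0,0,255],[0.0075,-0.0515,0,0,255],[0.0075,-0.0515,0,0,255],[0,0,0,0,255],[0,0,0,0,255]]'; python3 -m pendant '[[0,0,-0.045,0,255],[0,0,-0.045,0,255],[0,0,-0.035,0,255],[0,0,0,0,255]]'
```

```text
time_s: 34.48
tcp_pos: [0.579, -0.2417, 0.3281]
tcp_rot: [-179.9, -0.0, 98.0]
ft_force: [0.2, 0.2, -0.1]
opening: 0.003
grip_force: 0.0
time_s: 35.1
tcp_pos: [0.6013, -0.3944, 0.3274]
tcp_rot: [-179.9, -0.1, 98.0]
ft_force: [-0.4, -0.2, 0.6]
opening: 0.003
grip_force: 0.0
time_s: 35.6
tcp_pos: [0.6003, -0.391, 0.2004]
tcp_rot: [-179.7, -0.3, 98.1]
ft_force: [0.2, -0.5, 0.4]
opening: 0.004
grip_force: 0.0
```

```bash
python3 -m pendant '[[-0.0025,0.023,0.004,0,255],[-0.0025,0.023,0.004,0,255],[-0.0025,0.023,0.004,0,255],[-0.0025,0.022,0.004,0,255],[0,0,0,0,255]]'; python3 -m pendant '[[-0.0025,0.017,0.002,0,255],[-0.0025,0.017,0.002,0,255],[-0.0025,0.017,-0.003,0,255],[-0.0025,0.017,-0.004,0,255],[0,0,0,0,255]]'
```

```text
time_s: 36.22
tcp_pos: [0.5926, -0.3006, 0.2209]
tcp_rot: [179.9, -0.0, 98.2]
ft_force: [-0.4, -0.1, 0.7]
opening: -0.004
grip_force: 0.0
time_s: 36.85
tcp_pos: [0.5818, -0.2329, 0.216]
tcp_rot: [-179.9, -0.1, 98.1]
ft_force: [1.2, -0.4, -0.6]
opening: -0.001
grip_force: 0.0
```

```bash
python3 - <<'E'
from h import *
import pickle
f=grab('wrist');s=grab('top')
a=cv2.resize(f['img'][:,:,::-1],(480,300));b=cv2.resize(s['img'][140:260,320:440,::-1],(300,300))
cv2.imwrite('pics/m1.png',np.hstack([a,b]))
E
```

```text
(no output)
```

View pics/m1.png

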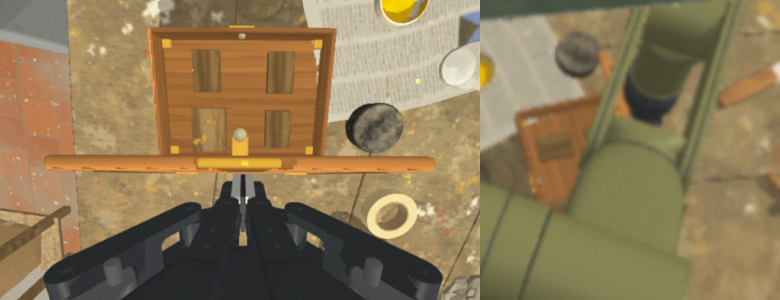

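The lid is following the finger and its top edge now stands about upright. All four blocks are flat in the case. I'll continue the arc.

```bash
python3 -m pendant '[[-0.003,0.016,-0.008,0,255],[-0.003,0.016,-0.009,0,255],[-0.002,0.015,-0.01,0,255],[-0.002,0.015,-0.01,0,255],[-0.002,0.0125,-0.0125,0,255]]'; python3 -m pendant '[[-0.002,0.0125,-0.0125,0,255],[-0.0015,0.0105,-0.0145,0,255],[-0.0015,0.0105,-0.0145,0,255],[-0.001,0.007,-0.0165,0,255],[0,0,0,0,255]]'
```

```text
time_s: 37.58
tcp_pos: [0.57, -0.1592, 0.1662]
tcp_rot: [-180.0, -0.0, 98.1]
ft_force: [-0.3, -1.0, 1.1]
opening: 0.003
grip_force: 0.5
time_s: 38.2
tcp_pos: [0.5628, -0.119, 0.1072]
tcp_rot: [-179.8, -0.1, 98.1]
ft_force: [0.1, 0.3, -0.1]
opening: -0.001
grip_force: 0.0
```

```bash
python3 -m pendant '[[-0.001,0.008,-0.016,0,255],[0,0.006,-0.01,0,255],[0,0.005,-0.006,0,255],[0,0,-0.003,0,255],[0,0,0,0,255]]'; python3 -m pendant '[[0,0,-0.003,0,255],[0,0,-0.003,0,255],[0,0,0,0,255]]'
```

```text
time_s: 38.83
tcp_pos: [0.5636, -0.1012, 0.0741]
tcp_rot: [-180.0, 0.0, 98.1]
ft_force: [0.1, -0.0, 0.3]
opening: -0.003
grip_force: 0.0
time_s: 39.2
tcp_pos: [0.5641, -0.1011, 0.0692]
tcp_rot: [179.9, 0.0, 98.0]
ft_force: [0.5, 1.0, 4.5]
opening: 0.001
grip_force: 2.5
```

```bash
python3 -m pendant '[[0,0.003,-0.003,0,255],[0,0,-0.003,0,255],[0,0,0,0,255]]'; python3 -m pendant '[[0,0,-0.003,0,255],[0,0,-0.002,0,255],[0,0,0,0,255],[0,0,0,0,255]]'
```

```text
time_s: 39.58
tcp_pos: [0.5639, -0.0989, 0.0629]
tcp_rot: [179.9, 0.1, 98.0]
ft_force: [-0.0, -0.0, -0.5]
opening: 0.002
grip_force: 0.0
time_s: 40.08
tcp_pos: [0.5637, -0.0982, 0.0583]
tcp_rot: [180.0, 0.0, 98.1]
ft_force: [-2.9, -1.2, 11.8]
opening: -0.003
grip_force: 6.0
```

```bash
python3 -m pendant '[[0,0,-0.001,0,255],[0,0,0,0,255],[0,0,0.05,0,255],[0,0,0.06,0,255],[-0.01,0.05,0.05,0,255]]'>/dev/null; python3 -m pendant '[[-0.01,0.06,0.03,0,255],[-0.01,0.06,0.03,0,255],[0,0.06,0,0,255],[0,0,0,0,255],[0,0,0,0,255]]'
python3 - <<'E'
from h import *
f=grab('top');w=tops(f)
C=np.array([.573,-.18]);y=np.radians(8);R=np.array([[np.cos(y),np.sin(y)],[-np.sin(y),np.cos(y)]])
q=(w[...,:2]-C)@R.T
m=(abs(q[...,0])<.11)&(abs(q[...,1])<.085)&(w[...,2]>.04)&(w[...,2]<.1)
p=np.polyfit(q[m][:,1],w[m][:,2],1);print(m.sum(),p,w[m][:,2].mean())
cv2.imwrite('pics/c9.png',cv2.resize(f['img'][150:265,215:440,::-1],None,fx=3.5,fy=3.5,interpolation=cv2.INTER_CUBIC))
E
```

```text
time_s: 41.32
tcp_pos: [0.5359, 0.1161, 0.2643]
tcp_rot: [-179.9, 0.0, 98.1]
ft_force: [-0.0, 0.5, 0.2]
opening: -0.0
grip_force: 0.0
2080 [-0.00165529  0.05786559] 0.05786547033119251
```

View pics/c9.png

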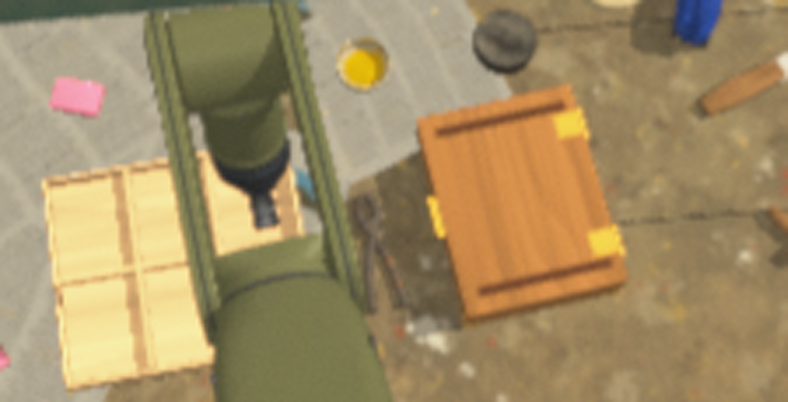

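The lid is shut: its slope reads about -0.002 rad and its top is at 58 mm. The pincers lie on the bench at (385,255). The compartments in view are empty, and the robot touches nothing.

```bash
python3 -c "
from workcell import env
print(env.job_done())"
```

```text
the job is handed in; nothing more can be done
None
```

The job is handed in: the pincers are on the bench beside the case, all four blocks lay flat in the case, and the lid measured fully shut; the hand-in returned no verdict.

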